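# Seat a press-pack thyristor in its heatsink and swing the clamp arm over it

### The arm

A 6-joint arm with a two-finger parallel gripper is mounted at the origin on the work surface. World frame = base frame: x ahead of the robot, y to its left, z up, the work surface at z = 0. Lengths are in mm, angles in rad, forces in N, time in s.
With the tool pointing down it reaches from about 250 to 725 mm from the base axis. Payload 4 kg.
Tool frame: the origin (TCP) lies on the centre line of the jaws, within the pads' length; the fingertips stand 8 mm ahead of it and the grasp point (between the pads) lies 11 mm behind it (robot.finger_overhang is the distance from the TCP to the fingertips, in mm); z points along the fingers, y is the line along which they close (so a half turn about z gives the same grasp; the last joint's range is limited). The gripper opens to 85 mm and grips with 20 to 120 N. Pads are 22 mm wide; open, the fingers measure 114 mm over their backs; the gripper's body (76 mm by 85 mm) begins 54 mm behind the grasp point. The pads swing forward as they close: fully open they stand 13 mm farther back than shut.
Start: joints at [-1.129, 0.241, 0.005, 1.335, 0, 1.571], TCP at [213.782, -451.992, 239.306] pointing down, gripper open.
Joint ranges: [-2.72, 2.72], [-1.05, 1.87], [-1.09, 1.28], [-1.99, 2.15], [-1.42, 1.44], [-3.14, 3.14]. Speed limits (rad/s): [2.79, 2.79, 3.14, 3.14, 3.14, 3.14].

### API

Orientations are given as [roll, pitch, yaw] about the fixed x, y, z axes, in that order (R = Rz(yaw) Ry(pitch) Rx(roll)).
In Python, from cell import robot gives the robot as it stands.
- The arm moves only by the tool play_rows, never from a script. Its argument "moves" is a list of rows, each a list of 7 numbers: the turn, a rotation vector about the world's x, y, z in rad, then the shift along the world's x, y, z in cm, then the closure, from 0 (fully open) to 1 (shut). A call has 1 to 12 rows; each row is the pose to reach, as a shift and turn from the pose commanded when the call began; what a row does not reach only later rows make up. A row lasts 1/10 s, in which the tool goes at most 50 mm and 8.59 degrees, less where a joint would pass 70% of its speed; a pose out of reach is approached as far as the arm can. A call with a gripper value outside its range is refused whole. The fingers move at their own pace and stop on an object; "grip_force" is the grip in N (left out, the last holds). Time passes only in rows, so rows that repeat a pose let the fingers close. It gives the time, the measured TCP pose, the force, the opening and the grip force at its end, in the units of the state.
- robot.observe(): the state, without advancing time (a new reading comes with each control period).
- robot.get_image(name): name is "scene" or "top" or "wrist"; returns a dict with "frame" (400x640x3 uint8, red, green, blue), "fx", "fy", "cx", "cy" (pixels), "eye" and "orientation" of the camera in the world. Camera axes: x right, y down, z forward; pixel columns grow to the right and rows downward; lengths in mm; the calibration is good to about 2 mm. The wrist camera is an equidistant fisheye: a pixel r from the principal point sees the ray r / f radians off the axis. A picture is of the moment at which its call begins. There is no depth.
- robot.job_done(): hands the job in; it is judged then, once.
Trained networks look in a picture, given as the dict that the camera call returned (one of the last four; its "shot" number tells which), for a name from the list of things; names that differ only in an ending like _2 or _b are one class to them, and where a whole thing is asked for, a point or a joint stands for the part that bears it (a point fixed in the world has none). Each returns a list of dicts, best first, with "score" (0 to 1); they miss things now and then, are a little off and sometimes report something else, mostly with a low value. They report only what shows in the picture. A call takes as long as a camera call. They do not tell look-alikes from the thing itself.
- robot.recognise(picture, name): "at" ([x, y, z] in mm, in world coordinates, good to about 4 mm: the middle of the surface that is visible of it).
- robot.silhouettes(picture, name): "mask" (400x640 bool, what is visible of it).
The state is a dict: "clock": time; "joints": joint angles; "dq": joint speeds; "effort": joint torques, N m; "position": TCP position; "eef_rot": TCP orientation; "ft_force": force on the tool from outside, world axes, zero at the start; "torque": the same for the moment, N m; "opening": opening from 0.0 (shut) to 1.0 (fully open); "finger_force": force on a finger pad.
Only numpy, scipy, OpenCV 4.12 (cv2) and the standard library are available. Lean on these libraries where they do the work, as an engineer would, in place of code of your own. Each camera call takes 0.05 s, during which the arm holds its last target. There are 200 camera calls.

### The job

Push the loose white ceramic disc across the top of the aluminium heatsink with the fingertips until it drops into the round recess and sits flat at the bottom. Then push the red knob to swing the clamp arm round over the disc until the arm meets its stop. Be gentle with the disc, do not pick it up or grip it, leave the arm where it is until the disc is seated, and do not disturb the capacitor, the jar or the screwdriver.

Things in the scene. Friction and masses are not known exactly. Their poses are not given: they have to be found in the camera images.
- disc: The loose press-pack thyristor: a white ceramic disc with copper faces, 50 mm in diameter, 14 mm thick, 80 to 150 g, lying flat on the heatsink's top face 60 to 100 mm from the recess. Origin at the centre of its underside, z up.
- heatsink: Fixed finned aluminium heatsink, 140 mm (its x) by 220 mm (its y), 45 mm high, flat on top. Origin at the centre of its underside on the bench; z up. In its own frame the recess is centred at (0, -35) mm, and the disc starts on the +y half.
- recess (a point): Centre of the flat dark floor of the round recess in the heatsink's top face: 54 mm in diameter, 6 mm deep, with a small chamfer at its rim. The floor is 39 mm above the bench; the seated disc stands 8 mm proud of the top face. Axes parallel to the heatsink's.
- pivot (a point): Point on the clamp arm's vertical pivot axis, at the height of the heatsink's top face, 67 mm from the recess centre. The arm is a dark steel bar 22 mm wide, 9 mm thick, level from pivot to knob; its underside is 11 mm above the top face, so it passes 3 mm over the seated disc but strikes an unseated one.
- clamp (a joint): Angle of the clamp arm in rad: starts at 0 to 0.5, swung away over the heatsink's -y edge. Grows clockwise seen from above, up to a firm stop at 1.75, where the arm points from the pivot across the recess centre. Light friction (0.6 N at the knob); it stays where left.
- clamp_knob (a point): Centre of the top of the red knob on the free end of the clamp arm: an upright pin 16 mm in diameter, its axis 105 mm from the pivot axis; it stands 34 mm above the arm, its top 54 mm above the heatsink's top face.
- capacitor: Loose blue capacitor can, 50 mm in diameter, 81 mm tall with its terminals, standing on the bench beyond the heatsink's +y end. Origin at the centre of its underside. Leave alone.
- paste_jar: Loose grey jar with a white cap, 44 mm in diameter, 45 mm tall, standing on the bench beyond the heatsink's +y end. Origin at the centre of its underside. Leave alone.
- screwdriver: Loose screwdriver with an orange handle, 190 mm long, lying on the bench beyond the heatsink's +x side. Its x axis runs from handle to tip. Leave alone.
Mind the look-alikes: they are no part of the job. There is more than one size of the disc; the job needs the middle-sized.

How it is judged (in metres and radians):
On the way, in this order (a step that is already met when the one before it is completed fails the run):
1. the disc has dropped into the recess and lies flat on its floor, the clamp arm still swung away (horizontal distance between disc and recess below 0.004 m and z of disc in the frame of recess below 0.0015 m and angle between disc's own z axis and vertical below 0.05 rad and value of joint clamp below 0.7 rad), for 0.2 s.
2. the clamp arm is over the disc, against its stop (value of joint clamp above 1.65 rad), for 0.2 s.
At the end, for the whole second after the job is handed in: The disc lies flat (within 0.05 rad) on the floor of the recess (within 1.5 mm in height, 4 mm of its centre), at rest, and the clamp arm is over it, within 0.1 rad of its stop at 1.75 rad (horizontal distance between disc and recess below 0.004 m and z of disc in the frame of recess below 0.0015 m and angle between disc's own z axis and vertical below 0.05 rad and linear speed of disc below 0.01 m/s and value of joint clamp above 1.65 rad); the robot touches nothing.
It fails at once if the disc is lifted off the heatsink (its underside's centre more than 6 mm above the top face) (z of disc in the frame of recess above 0.012 m).
It fails at once if the disc is squeezed or shoved with more than 25 N (contact force between the fingers and disc above 25 N).
It fails at once if the clamp arm is swung (past 0.7 rad) while the disc is not in the recess (value of joint clamp above 0.7 rad and z of disc in the frame of recess above 0.004 m).
It fails at once if the capacitor, the jar or the screwdriver is moved by more than 15 mm or knocked over (distance of any of capacitor, paste_jar, screwdriver from where it was at the start of the episode above 0.015 m or angle between any of capacitor, paste_jar's own z axis and vertical above 0.4 rad).
It also fails if it takes over 56 s, if anything falls off the work surface, if the arm or the gripper's body presses on something with over 40 N, if the wrist force passes 120 N, or if a joint passes its speed limit or range.

## Working session

There is one attempt and no reset: what is moved stays moved. The work goes in short steps, Python scripts to look and compute and a tool call to move; the robot and the scene stay as the last step left them, time stands still between calls to the robot, and variables do not carry over. Pictures are saved under pics/ and viewed, at most 10 in all, crops included, and the job is handed in when it is done.

Besides the shell and the picture viewer there is one more tool, called after ">>>" as a command line: name --pt "numbers of a row" for each row, then --argument value for the rest. play_rows: Moves the arm, as the interface text tells. Its arguments: {"type":"object","properties":{"moves":{"type":"array"},"grip_force":{"type":"number"}},"required":["moves"]}

```bash
mkdir -p pics
cat > h.py <<'E'
import numpy as np, cv2
from scipy.spatial.transform import Rotation as R
from cell import robot
def cam(p):
    o=np.array(p["orientation"],float)
    M=o if o.shape==(3,3) else R.from_euler('xyz',o).as_matrix()
    return M,np.array(p["eye"],float)
def ray(p,u,v,z):
    M,e=cam(p); d=M@np.array([(u-p["cx"])/p["fx"],(v-p["cy"])/p["fy"],1.]); return e+d*(z-e[2])/d[2]
def proj(p,X):
    M,e=cam(p); c=M.T@(np.array(X,float)-e); return np.array([p["cx"]+p["fx"]*c[0]/c[2],p["cy"]+p["fy"]*c[1]/c[2]])
def save(p,n): cv2.imwrite("pics/"+n,cv2.cvtColor(p["frame"],cv2.COLOR_RGB2BGR))
E
python3 - <<'E'
from h import *
s=robot.observe();print(s["clock"],s["position"],s["eef_rot"],s["ft_force"])
for n in("top","scene"):
    p=robot.get_image(n);save(p,n+"0.png");print(n,p["eye"],p["orientation"],p["fx"],p["cx"],p["cy"])
    for k in("disc","heatsink","recess","pivot","clamp_knob","capacitor","paste_jar","screwdriver"):
        try: print(k,[(np.round(r["at"]).tolist(),round(r["score"],2),np.round(proj(p,r["at"])).tolist()) for r in robot.recognise(p,k)])
        except Exception as e: print(k,e)
E
```

```text
0.0 [ 213.51149083 -451.42316543  238.3858794 ] [-3.13944781e+00  4.53520329e-06  4.41832535e-01] [1.04304172 0.02880394 1.03899229]
top [422.96148348  53.35953422 939.15844129] [-2.94441354  0.01732576 -1.55908034] 460.9988601672411 322.2204511409875 196.5692596082686
disc [([539.0, 137.0, 19.0], 0.75, [289.0, 229.0]), ([579.0, -55.0, 57.0], 0.59, [387.0, 207.0]), ([416.0, -9.0, 8.0], 0.51, [362.0, 293.0])]
heatsink [([563.0, -100.0, 43.0], 0.73, [409.0, 217.0])]
recess [([566.0, -98.0, 48.0], 0.63, [409.0, 215.0])]
pivot [([562.0, -96.0, 42.0], 0.76, [407.0, 217.0])]
clamp_knob []
capacitor [([691.0, 47.0, 76.0], 0.64, [335.0, 148.0])]
paste_jar [([627.0, 97.0, 42.0], 0.56, [309.0, 184.0])]
screwdriver [([680.0, -183.0, 24.0], 0.89, [447.0, 162.0])]
scene [1132.66356408  256.48893393  706.98949124] [-2.36645730e+00  1.40375591e-03  1.89513059e+00] 414.93241236329374 317.0129513052793 196.28797402073744
disc [([544.0, 137.0, 19.0], 0.62, [351.0, 222.0]), ([588.0, -48.0, 62.0], 0.57, [264.0, 202.0]), ([417.0, -0.0, 9.0], 0.45, [311.0, 174.0])]
heatsink [([595.0, -83.0, 45.0], 0.68, [249.0, 206.0])]
recess [([592.0, -87.0, 44.0], 0.91, [248.0, 205.0])]
pivot [([595.0, -85.0, 46.0], 0.83, [248.0, 206.0])]
clamp_knob [([540.0, -205.0, 65.0], 0.82, [209.0, 172.0])]
capacitor [([704.0, 54.0, 66.0], 0.57, [288.0, 256.0])]
paste_jar [([642.0, 104.0, 45.0], 0.93, [323.0, 244.0])]
screwdriver [([691.0, -173.0, 24.0], 0.87, [192.0, 235.0])]
```

View pics/top0.png

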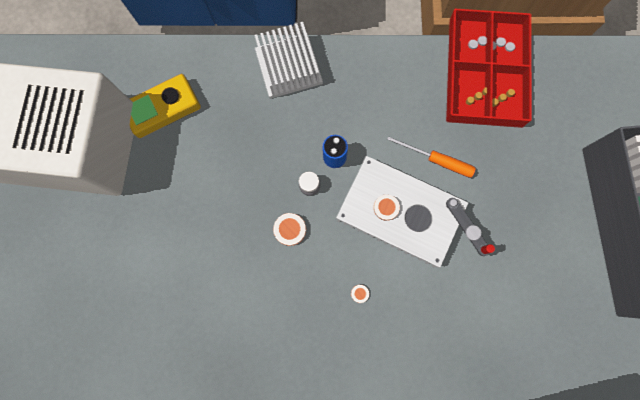

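View pics/scene0.png

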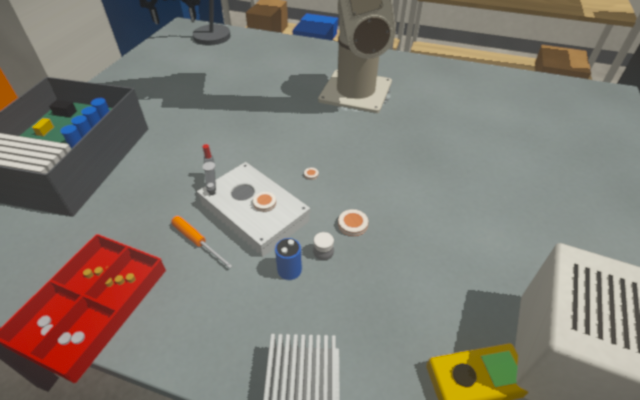

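The top view shows the middle-sized disc on the heatsink at (387,208) and the recess at (418,218). The clamp pivot is at (453,204) and the red knob at (489,249). The large disc (290,229) and small disc (360,294) on the bench are look-alikes. The scene view agrees, with the disc at (264,202), the recess at (243,191) and the knob at (207,152).

Run:
```python
from h import *
print("overhang",robot.finger_overhang)
def big(m,u,v):
    n,l,s,c=cv2.connectedComponentsWithStats(m.astype(np.uint8)); 
    i=min([i for i in range(1,n) if s[i,4]>8],key=lambda i:np.hypot(*(c[i]-[u,v]))); return l==i,c[i],s[i]
for n,dq,rq in(("top",(387,208),(418,218)),("scene",(264,202),(243,191))):
    p=robot.get_image(n); f=p["frame"].astype(int); r,g,b=f[...,0],f[...,1],f[...,2]
    def circ(m,z,lab):
        cs=max(cv2.findContours(m.astype(np.uint8),cv2.RETR_EXTERNAL,cv2.CHAIN_APPROX_NONE)[0],key=len)[:,0]
        P=np.array([ray(p,x,y,z)[:2] for x,y in cs]); c,rad=cv2.minEnclosingCircle(P.astype(np.float32))
        print(n,lab,"centroid",ray(p,*np.argwhere(m).mean(0)[::-1],z).round(1),"circ",np.round(c,1),round(rad,1))
    cop,c,s=big((r>g+45)&(r-b>50)&(r>120),*dq); circ(cop,59,"copper")
    rec,c,s=big((r<110)&(abs(r-b)<25),*rq); print(c,s); circ(rec,45,"recess45"); circ(rec,39,"recess39")
    red,c,s=big((r>120)&(g<70)&(b<70),*((489,249) if n=="top" else (207,152))); print("knob px",c,s); print("knob at z=99",ray(p,*c,99).round(1), "z=80",ray(p,*c,80).round(1))
    m=robot.silhouettes(p,"heatsink")
    x=p["frame"][100:300,300:530] if n=="top" else p["frame"][120:270,170:340]
    cv2.imwrite("pics/%s1.png"%n,cv2.resize(x[...,::-1],None,fx=3 if n=="top" else 4,fy=3 if n=="top" else 4,interpolation=cv2.INTER_CUBIC))
    if n=="top":
        for u,v in((453,203),(369,157),(466,206),(440,266),(338,218)): print(u,v,ray(p,u,v,45).round(1),ray(p,u,v,65).round(1))
```

```text
overhang 8.0
top copper centroid [580.1 -53.6  59. ] circ [580.2 -53.6] 16.7
[417.64030132 217.8606403 ] [405 205  26  27 531]
top recess45 centroid [ 560.6 -115.9   45. ] circ [ 560.4 -115.8] 25.7
top recess39 centroid [ 561.5 -117.1   39. ] circ [ 561.4 -116.9] 25.9
knob px [487.92473118 248.75268817] [481 244  14  10  93]
knob at z=99 [ 497.  -230.6   99. ] z=80 [ 498.7 -237.    80. ]
453 203 [ 590.7 -185.9   45. ] [ 586.9 -180.6   65. ]
369 157 [683.3 -22.1  45. ] [677.4 -20.4  65. ]
466 206 [ 584.9 -211.    45. ] [ 581.3 -205.1   65. ]
440 266 [ 467.9 -155.9   45. ] [ 466.9 -151.2   65. ]
338 218 [558.9  39.5  45. ] [555.8  39.8  65. ]
scene copper centroid [576.2 -53.3  59. ] circ [575.8 -53.2] 15.3
[210.57777778 190.73333333] [207 187   8   8  45]
scene recess45 centroid [ 578.  -185.2   45. ] circ [ 576.9 -187.1] 13.7
scene recess39 centroid [ 573.  -189.2   39. ] circ [ 571.8 -191.1] 13.9
knob px [206.94285714 150.08571429] [204 145   6  13  35]
knob at z=99 [ 507.6 -222.1   99. ] z=80 [ 488.1 -237.    80. ]
```

View pics/top1.png

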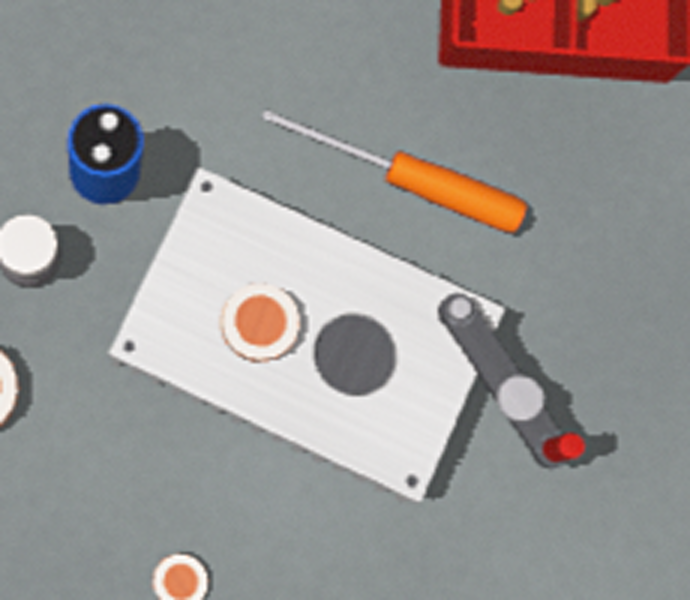

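The top view crop confirms the geometry: disc at about (580,-54), recess at about (561,-116.5), pivot at about (587,-180) and knob at about (498,-234). The disc–recess distance of 66 mm, pivot–recess of 68 mm and pivot–knob of 104 mm all fit the sizes given. I'll go behind the disc with the fingers about 30 mm apart, so the two tips cradle it.

>>> play_rows --pt "0 0 0.832 37.9 44.1 -7.0 0.65" --pt "0 0 0.832 37.9 44.1 -7.0 0.65" --pt "0 0 0.832 37.9 44.1 -7.0 0.65" --pt "0 0 0.832 37.9 44.1 -7.0 0.65" --pt "0 0 0.832 37.9 44.1 -7.0 0.65" --pt "0 0 0.832 37.9 44.1 -7.0 0.65" --pt "0 0 0.832 37.9 44.1 -7.0 0.65" --pt "0 0 0.832 37.9 44.1 -7.0 0.65" --pt "0 0 0.832 37.9 44.1 -7.0 0.65" --pt "0 0 0.832 37.9 44.1 -7.0 0.65" --pt "0 0 0.832 37.9 44.1 -7.0 0.65" --pt "0 0 0.832 37.9 44.1 -7.0 0.65" --grip_force 20

```text
clock: 2.3
position: [594.4, -8.2, 168.7]
eef_rot: [3.141, -0.001, 1.276]
ft_force: [0.4, -0.1, 0.5]
opening: 0.349
finger_force: 0.0
```

>>> play_rows --pt "0 0 0 0 0 0 0.65" --pt "0 0 0 0 0 0 0.65" --pt "0 0 0 0 0 0 0.65"

```text
clock: 2.6
position: [592.1, -11.8, 169.3]
eef_rot: [-3.141, 0.001, 1.273]
ft_force: [1.1, -0.4, 0.7]
opening: 0.349
finger_force: 0.0
```

Run:
```python
from h import *
s=robot.observe();print(s["clock"],s["position"].round(1),s["eef_rot"],s["ft_force"],s["opening"],robot.finger_overhang)
p=robot.get_image("wrist");save(p,"w0.png");print(p["eye"],p["orientation"],p["fx"],p["cx"],p["cy"])
```

```text
2.6 [592.1 -11.8 169.3] [-3.14097442e+00  5.73779233e-04  1.27292281e+00] [ 1.13361181 -0.40007014  0.70635486] 0.3493317539290829 8.0
[614.49890577  58.92297395 304.00671559] [ 2.84490407e+00  9.21044362e-04 -2.98716716e-01] 309.70691628693146 327.66344675358886 198.56714001609734
```

View pics/w0.png

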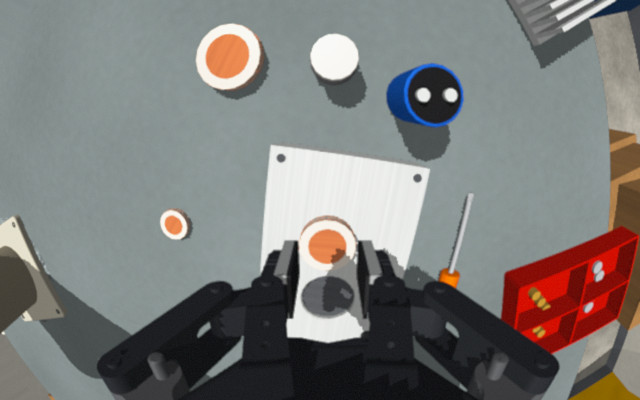

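The wrist view shows the disc at (327,245) centred between the fingertips (290 and 367), with the recess behind it at (328,297). I'll measure both with the fisheye model.

```bash
cat >> h.py <<'E'
def wray(p,u,v,z):
    M,e=cam(p); x,y=(u-p["cx"])/p["fx"],(v-p["cy"])/p["fy"]; t=np.hypot(x,y); s=np.sin(t)/max(t,1e-9)
    d=M@np.array([x*s,y*s,np.cos(t)]); return e+d*(z-e[2])/d[2]
def blob(m,u,v,mn=30):
    n,l,s,c=cv2.connectedComponentsWithStats(m.astype(np.uint8))
    i=min([i for i in range(1,n) if s[i,4]>mn],key=lambda i:np.hypot(*(c[i]-[u,v]))); return l==i
def copper(p,u,v):
    f=p["frame"].astype(int); r,g,b=f[...,0],f[...,1],f[...,2]
    return blob((r>g+45)&(r-b>50)&(r>110),u,v)
def fit(p,m,z,fn):
    cs=max(cv2.findContours(m.astype(np.uint8),cv2.RETR_EXTERNAL,cv2.CHAIN_APPROX_NONE)[0],key=len)[:,0]
    P=np.array([fn(p,x,y,z)[:2] for x,y in cs]); (c,rad)=cv2.minEnclosingCircle(P.astype(np.float32)); return np.round(c,1),round(rad,1)
E
python3 - <<'E'
from h import *
p=robot.get_image("wrist")
print("disc",fit(p,copper(p,327,245),59,wray))
# recess visible left edge & bottom etc.
g=cv2.cvtColor(p["frame"],cv2.COLOR_RGB2GRAY)
print(g[297,296:365].tolist())
for q in((281,157),(417,177)): print(wray(p,*q,45).round(1))
cv2.imwrite("pics/w1.png",cv2.resize(p["frame"][200:350,240:420,::-1],None,fx=4,fy=4,interpolation=cv2.INTER_CUBIC))
print("px of recess guess"); 
for x in((302,297),(328,277),(354,297),(328,318)): print(x,wray(p,*x,39).round(1))
E
```

```text
disc (array([578.4, -54.2]), 16.9)
[161, 228, 235, 228, 196, 149, 103, 94, 98, 99, 99, 99, 98, 99, 96, 97, 98, 99, 97, 97, 96, 98, 95, 95, 97, 93, 79, 63, 54, 53, 55, 54, 55, 53, 52, 53, 54, 55, 53, 54, 54, 53, 52, 53, 53, 52, 54, 54, 60, 63, 76, 88, 89, 83, 75, 59, 56, 76, 109, 131, 134, 133, 127, 102, 62, 29, 18, 26, 34]
[563.9  30.   45. ]
[672.2 -21.3  45. ]
px of recess guess
(302, 297) [ 533.7 -112.6   39. ]
(328, 277) [566.7 -96.8  39. ]
(354, 297) [ 585.1 -128.5   39. ]
(328, 318) [ 551.2 -147.4   39. ]
```

View pics/w1.png

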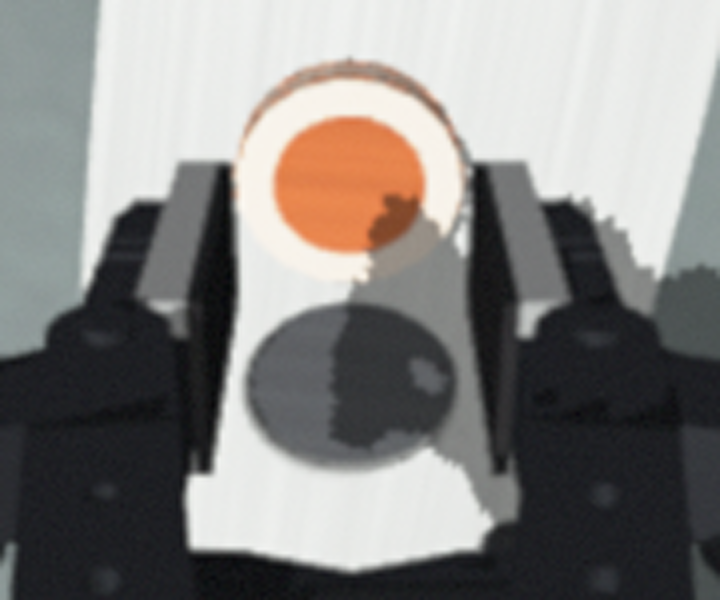

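The wrist measurement agrees: disc (578.4,-54.2), recess about (560,-117). I'll descend behind the disc.

>>> play_rows --pt "0 0 0 0 0 -4.0 0.65" --pt "0 0 0 0 0 -8.0 0.65" --pt "0 0 0 0 0 -10.5 0.65" --pt "0 0 0 0 0 -11.2 0.65" --pt "0 0 0 0 0 -11.2 0.65" --pt "0 0 0 0 0 -11.2 0.65"

```text
clock: 3.3
position: [594.0, -11.5, 59.1]
eef_rot: [3.139, -0.001, 1.273]
ft_force: [0.0, -0.5, 0.8]
opening: 0.351
finger_force: 0.0
```

>>> play_rows --pt "0 0 0 0 0 -0.1 0.65" --pt "0 0 0 0 0 -0.2 0.65" --pt "0 0 0 0 0 -0.2 0.65"

```text
clock: 3.6
position: [593.3, -11.0, 56.2]
eef_rot: [3.14, -0.0, 1.274]
ft_force: [0.2, 0.4, 0.7]
opening: 0.35
finger_force: 0.0
```

>>> play_rows --pt "0 0 0 -0.09 -0.29 -0.1 0.65" --pt "0 0 0 -0.18 -0.57 -0.1 0.65" --pt "0 0 0 -0.26 -0.86 -0.1 0.65" --pt "0 0 0 -0.35 -1.15 -0.1 0.65" --pt "0 0 0 -0.44 -1.43 -0.1 0.65" --pt "0 0 0 -0.53 -1.72 -0.1 0.65" --pt "0 0 0 -0.61 -2.01 -0.1 0.65" --pt "0 0 0 -0.7 -2.29 -0.1 0.65" --pt "0 0 0 -0.79 -2.58 -0.1 0.65" --pt "0 0 0 -0.88 -2.87 -0.1 0.65" --pt "0 0 0 -0.96 -3.15 -0.1 0.65" --pt "0 0 0 -1.05 -3.44 -0.1 0.65"

```text
clock: 4.8
position: [582.2, -45.6, 54.3]
eef_rot: [-3.142, -0.0, 1.274]
ft_force: [-1.0, 0.7, -0.9]
opening: 0.349
finger_force: 0.3
```

Run:
```python
from h import *
s=robot.observe();print(s["clock"],s["position"].round(1),s["ft_force"].round(1))
p=robot.get_image("wrist");print("disc w",fit(p,copper(p,327,255),59,wray)); cv2.imwrite("pics/w2.png",cv2.resize(p["frame"][200:350,240:420,::-1],None,fx=4,fy=4,interpolation=cv2.INTER_CUBIC))
p=robot.get_image("top");print("disc t",fit(p,copper(p,400,212),59,ray))
```

```text
4.8 [582.2 -45.6  54.3] [-1.   0.7 -0.9]
disc w (array([574.3, -72.8]), 16.0)
disc t (array([414.9,  -1.5]), 10.8)
```

View pics/w2.png

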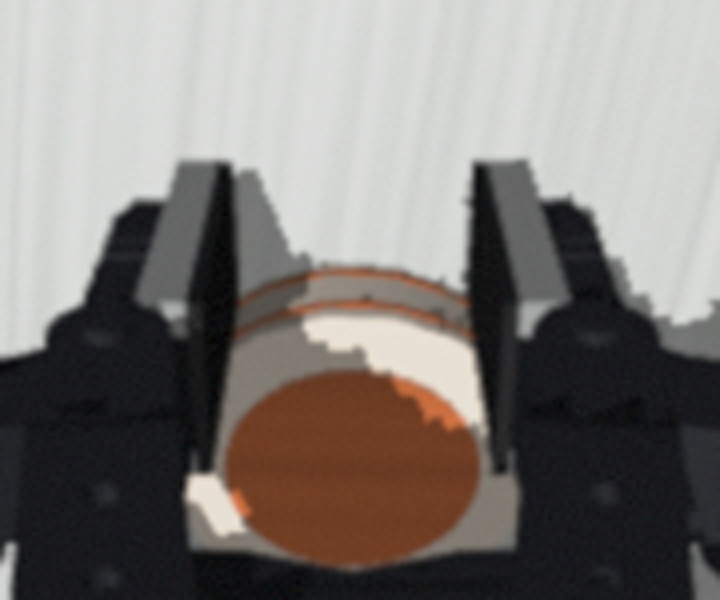

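The tips cradle the disc, with its rim visible between them at crop (355,300). About 45 mm remain; I'll push on 33 mm.

>>> play_rows --pt "0 0 0 -0.09 -0.29 0 0.65" --pt "0 0 0 -0.18 -0.57 0 0.65" --pt "0 0 0 -0.26 -0.86 0 0.65" --pt "0 0 0 -0.35 -1.15 0 0.65" --pt "0 0 0 -0.44 -1.43 0 0.65" --pt "0 0 0 -0.53 -1.72 0 0.65" --pt "0 0 0 -0.61 -2.01 0 0.65" --pt "0 0 0 -0.7 -2.29 0 0.65" --pt "0 0 0 -0.79 -2.58 0 0.65" --pt "0 0 0 -0.88 -2.87 0 0.65" --pt "0 0 0 -0.96 -3.15 0 0.65" --pt "0 0 0 -0.96 -3.15 0 0.65"

```text
clock: 6.1
position: [572.6, -77.4, 54.4]
eef_rot: [3.141, 0.0, 1.273]
ft_force: [-0.6, -0.6, 0.4]
opening: 0.352
finger_force: 0.2
```

Run:
```python
from h import *
s=robot.observe();print(s["clock"],s["position"].round(1),s["ft_force"].round(1))
p=robot.get_image("wrist");print("disc w",fit(p,copper(p,327,315),59,wray))
p=robot.get_image("scene");f=p["frame"];cv2.imwrite("pics/s2.png",cv2.resize(f[140:250,180:320,::-1],None,fx=5,fy=5,interpolation=cv2.INTER_CUBIC))
```

```text
6.1 [572.6 -77.4  54.4] [-0.6 -0.6  0.4]
disc w (array([575.7, -99.3]), 6.3)
```

View pics/s2.png

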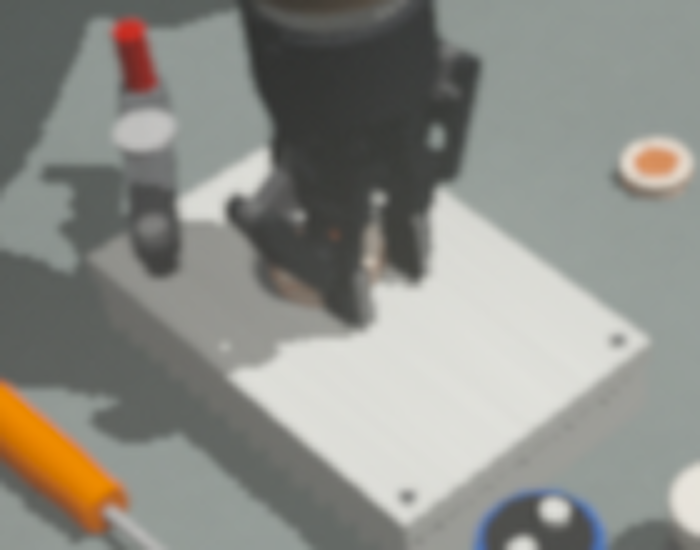

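The scene view shows the disc between the tips, about 13 mm short of the recess. I'll make smaller steps now.

>>> play_rows --pt "0 0 0 -0.06 -0.19 0 0.65" --pt "0 0 0 -0.12 -0.38 0 0.65" --pt "0 0 0 -0.18 -0.57 0 0.65" --pt "0 0 0 -0.23 -0.76 0 0.65" --pt "0 0 0 -0.26 -0.86 0 0.65" --pt "0 0 0 -0.29 -0.96 0 0.65" --pt "0 0 0 -0.29 -0.96 0 0.65"

```text
clock: 6.9
position: [569.7, -86.7, 54.3]
eef_rot: [-3.142, 0.0, 1.274]
ft_force: [0.7, -0.5, 1.5]
opening: 0.348
finger_force: 0.2
```

Run:
```python
from h import *
s=robot.observe();print(s["clock"],s["position"].round(1),s["ft_force"].round(1))
p=robot.get_image("wrist");cv2.imwrite("pics/w3.png",cv2.resize(p["frame"][230:380,240:420,::-1],None,fx=4,fy=4,interpolation=cv2.INTER_CUBIC))
```

```text
6.9 [569.7 -86.7  54.3] [ 0.7 -0.5  1.5]
```

View pics/w3.png

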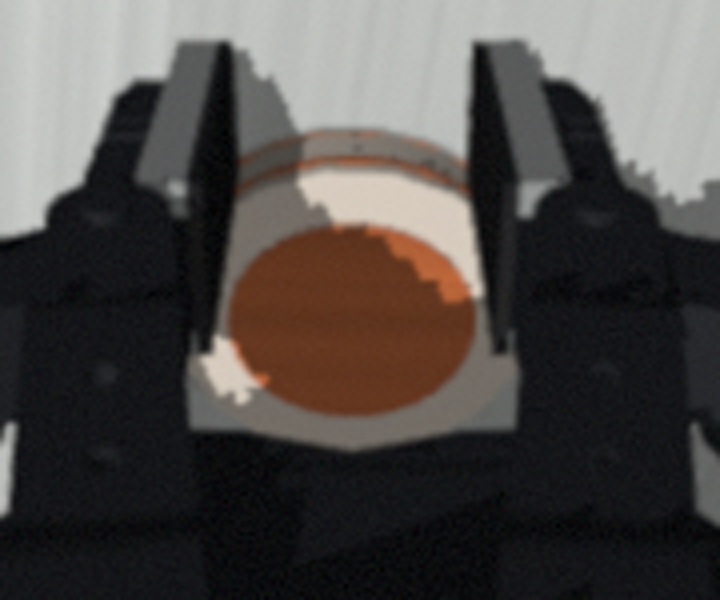

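The copper face is smaller and higher in the image than before, now crop y 225–415 and 247 px wide against 255. The disc is dropping, but its lower band still shows, so it may be tilted. I'll compare numerically and nudge.

```bash
cat >> h.py <<'E'
def check():
    s=robot.observe();print(s["clock"],s["position"].round(1),s["ft_force"].round(1))
    p=robot.get_image("wrist"); f=p["frame"].astype(int); r,g,b=f[...,0],f[...,1],f[...,2]
    m=blob(((r>1.6*g)&(r>60)).astype(np.uint8),328,308,300); m=cv2.morphologyEx(m.astype(np.uint8),cv2.MORPH_OPEN,np.ones((5,5)))>0
    cs=max(cv2.findContours(m.astype(np.uint8),cv2.RETR_EXTERNAL,cv2.CHAIN_APPROX_NONE)[0],key=len)[:,0].astype(float)
    def uv(c,n,q):  # project circle
        a=np.cross(n,[1,0,0.]);a/=np.linalg.norm(a);bb=np.cross(n,a);return c+16.8*(np.cos(q)[:,None]*a+np.sin(q)[:,None]*bb)
    from scipy.optimize import least_squares
    M,e=cam(p)
    x,y=(cs[:,0]-p["cx"])/p["fx"],(cs[:,1]-p["cy"])/p["fy"];t=np.hypot(x,y);D=np.stack([x/t*np.sin(t),y/t*np.sin(t),np.cos(t)],1)@M.T
    def res(k,tilt):
        n=np.array([k[3],k[4],1.]) if tilt else np.array([0,0,1.]); n/=np.linalg.norm(n); c=k[:3]
        P=e+D*(((c-e)@n)/(D@n))[:,None]; return np.linalg.norm(P-c,axis=1)-16.8
    x0=[562,-114,56]
    for tilt,z0 in((0,x0),(1,x0+[0,0])):
        o=least_squares(res,z0,args=(tilt,),loss="soft_l1",f_scale=0.3);print("fit",o.x.round(3),"rms",np.sqrt((o.fun**2).mean()).round(2))
    return p
E
python3 -c "
from h import *
check()"
```

```text
6.95 [569.8 -86.6  54.3] [-0.4  0.   0.4]
fit [ 559.622 -120.986   47.186] rms 0.22
fit [ 5.59802e+02 -1.20347e+02  4.80680e+01 -1.50000e-02 -1.20000e-02] rms 0.21
```

>>> play_rows --pt "0 0 0 -0.03 -0.1 0 0.65" --pt "0 0 0 -0.03 -0.1 0 0.65"

```text
clock: 7.2
position: [569.5, -87.4, 54.3]
eef_rot: [3.142, -0.0, 1.274]
ft_force: [-0.4, 0.6, -0.6]
opening: 0.351
finger_force: 0.3
```

```bash
python3 -c "
from h import *
check()"
```

```text
7.2 [569.5 -87.4  54.3] [-0.4  0.6 -0.6]
fit [ 559.517 -121.623   47.34 ] rms 0.21
fit [ 5.59717e+02 -1.20950e+02  4.82840e+01 -1.10000e-02 -1.40000e-02] rms 0.2
```

Run:
```python
import h, numpy as np, cv2
from h import *
p=robot.get_image("wrist"); s=robot.observe()
im=cv2.resize(cv2.imread("pics/w2.png"),(180,150),interpolation=cv2.INTER_AREA)[...,::-1]
F=np.full_like(p["frame"],128); F[200:350,240:420]=im
q=dict(p); q["frame"]=F; q["eye"]=np.array(p["eye"])+[582.2-569.5,-45.6+87.4,0]
class B:
    def observe(self): return s
    def get_image(self,n): return q
h.robot=B(); h.check()
```

```text
7.3 [569.6 -87.5  54.4] [ 1.   1.  -0.4]
fit [572.134 -80.062  53.694] rms 0.25
fit [ 5.72352e+02 -7.94130e+01  5.45630e+01  5.00000e-03 -1.80000e-02] rms 0.23
```

>>> play_rows --pt "0 0 0 -0.03 -0.1 0 0.65" --pt "0 0 0 -0.03 -0.1 0 0.65"

```text
clock: 7.5
position: [569.2, -88.5, 54.4]
eef_rot: [3.141, -0.0, 1.274]
ft_force: [-0.0, 0.5, -0.0]
opening: 0.352
finger_force: 0.4
```

```bash
python3 -c "
from h import *
check()"
```

```text
7.5 [569.2 -88.5  54.4] [-0.   0.5 -0. ]
fit [ 559.212 -122.658   47.358] rms 0.21
fit [ 5.59446e+02 -1.21871e+02  4.84610e+01 -1.20000e-02 -1.70000e-02] rms 0.18
```

Compared with the earlier view, the disc's top has gone down 6.4 mm with no tilt, so it is seated. I'll back off, lift, close the fingers, and go behind the knob.

>>> play_rows --pt "0 0 0 0.2 0.7 0 0.65" --pt "0 0 0 0.44 1.43 0 0.65" --pt "0 0 0 0.44 1.43 0 0.65" --pt "0 0 0 0.44 1.43 4.0 0.65" --pt "0 0 0 0.44 1.43 8.0 0.65" --pt "0 0 0 0.44 1.43 11.5 1" --pt "0 0 0 0.44 1.43 11.5 1" --pt "0 0 0 0.44 1.43 11.5 1"

```text
clock: 8.35
position: [574.3, -74.1, 170.3]
eef_rot: [3.139, -0.0, 1.274]
ft_force: [-0.1, -0.5, -1.0]
opening: 0.004
finger_force: 0.0
```

>>> play_rows --pt "0 0 0.1 -2.0 -5 0 1" --pt "0 0 0.25 -4.0 -10 0 1" --pt "0 0 0.4 -5.5 -15 0 1" --pt "0 0 0.55 -5.9 -18.6 0 1" --pt "0 0 0.7 -5.9 -18.6 0 1" --pt "0 0 0.84 -5.9 -18.6 0 1" --pt "0 0 0.84 -5.9 -18.6 0 1" --pt "0 0 0.84 -5.9 -18.6 0 1"

```text
clock: 9.15
position: [513.8, -259.7, 167.7]
eef_rot: [-3.14, -0.003, 2.112]
ft_force: [0.6, 0.3, -0.5]
opening: -0.003
finger_force: 0.0
```

Run:
```python
from h import *
s=robot.observe();print(s["clock"],s["position"].round(1),s["eef_rot"].round(3),s["joints"].round(2),s["opening"])
p=robot.get_image("top");f=p["frame"].astype(int);r,g,b=f[...,0],f[...,1],f[...,2]
try: print("disc",fit(p,copper(p,417,215),53,ray))
except Exception as e: print(e)
p=robot.get_image("wrist");f=p["frame"].astype(int);r,g,b=f[...,0],f[...,1],f[...,2]
cv2.imwrite("pics/w4.png",p["frame"][...,::-1])
```

```text
9.15 [ 513.8 -259.7  167.7] [-3.140e+00 -3.000e-03  2.112e+00] [-0.47  0.43  0.09  1.23 -0.    0.56] -0.0034562820344834796
disc (array([ 561.6, -117.4]), 16.5)
```

View pics/w4.png

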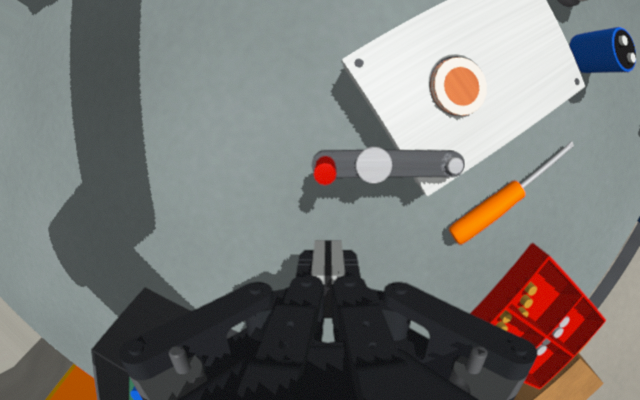

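The wrist view shows the disc flat in the recess at (461,85), and the red knob at (325,170) straight ahead of the shut fingertips at (328,250). I'll descend and compute the arc waypoints.

>>> play_rows --pt "0 0 0 0 0 -4 1" --pt "0 0 0 0 0 -7 1" --pt "0 0 0 0 0 -8 1" --pt "0 0 0 0 0 -8 1"

```text
clock: 9.65
position: [513.4, -259.1, 87.6]
eef_rot: [-3.139, -0.004, 2.114]
ft_force: [0.4, -0.0, 0.2]
opening: 0.0
finger_force: 0.0
```

Run:
```python
import numpy as np
P=np.array([587,-180.]);r=106
C=lambda d:P+r*np.array([np.cos(np.radians(d)),np.sin(np.radians(d))])
s=np.array([514,-260.6]); 
for a in(range(222,161,-5),range(157,117,-5)):
    a=list(a)
    for d in a: print(d,np.round([np.radians(d-a[0])-(.1 if a[0]==222 else .087),*(C(d)-s)/10],2).tolist())
    s=C(a[-1]); print("--",s)
```

```text
222 [-0.1, -0.58, 0.97]
217 [-0.19, -1.17, 1.68]
212 [-0.27, -1.69, 2.44]
207 [-0.36, -2.14, 3.25]
202 [-0.45, -2.53, 4.09]
197 [-0.54, -2.84, 4.96]
192 [-0.62, -3.07, 5.86]
187 [-0.71, -3.22, 6.77]
182 [-0.8, -3.29, 7.69]
177 [-0.89, -3.29, 8.61]
172 [-0.97, -3.2, 9.54]
167 [-1.06, -3.03, 10.44]
162 [-1.15, -2.78, 11.34]
-- [ 486.18800927 -147.2441986 ]
157 [-0.09, 0.32, 0.87]
152 [-0.17, 0.72, 1.7]
147 [-0.26, 1.19, 2.5]
142 [-0.35, 1.73, 3.25]
137 [-0.44, 2.33, 3.95]
132 [-0.52, 2.99, 4.6]
127 [-0.61, 3.7, 5.19]
122 [-0.7, 4.46, 5.71]
-- [530.82855799 -90.10690181]
```

>>> play_rows --pt "0 0 0 -0.58 0.97 0 1" --pt "0 0 -0.09 -1.17 1.68 0 1" --pt "0 0 -0.17 -1.69 2.44 0 1" --pt "0 0 -0.26 -2.14 3.25 0 1" --pt "0 0 -0.35 -2.53 4.09 0 1" --pt "0 0 -0.44 -2.84 4.96 0 1" --pt "0 0 -0.52 -3.07 5.86 0 1" --pt "0 0 -0.61 -3.22 6.77 0 1" --pt "0 0 -0.7 -3.29 7.69 0 1" --pt "0 0 -0.79 -3.29 8.61 0 1" --pt "0 0 -0.87 -3.2 9.54 0 1" --pt "0 0 -0.96 -3.03 10.44 0 1"

```text
clock: 10.85
position: [485.1, -155.5, 91.6]
eef_rot: [3.138, 0.0, 1.15]
ft_force: [-0.1, -1.1, -0.1]
opening: -0.001
finger_force: 0.4
```

Run:
```python
from h import *
s=robot.observe();print(s["clock"],s["position"].round(1),s["ft_force"].round(1))
p=robot.get_image("wrist");f=p["frame"].astype(int);r,g,b=f[...,0],f[...,1],f[...,2]
m=blob((r>120)&(g<70)&(b<70),328,215);y,x=np.argwhere(m).mean(0);print(x,y,m.sum(),wray(p,x,y,99).round(1))
```

```text
10.85 [ 485.1 -155.5   91.6] [-0.1 -1.1 -0.1]
318.9207258834766 227.4909264565425 1047 [ 491.  -134.2   99. ]
```

The knob follows and is now at about 154°, with the stop at about 113°. Continuing.

>>> play_rows --pt "0 0 -0.09 0.25 0.9 0 1" --pt "0 0 -0.17 0.57 1.77 0 1" --pt "0 0 -0.26 0.97 2.6 0 1" --pt "0 0 -0.35 1.44 3.4 0 1" --pt "0 0 -0.44 1.98 4.15 0 1" --pt "0 0 -0.52 2.58 4.85 0 1" --pt "0 0 -0.61 3.24 5.5 0 1" --pt "0 0 -0.66 3.6 5.8 0 1" --pt "0 0 -0.7 3.95 6.09 0 1" --pt "0 0 -0.7 3.95 6.09 0 1"

```text
clock: 11.9
position: [525.0, -94.6, 91.0]
eef_rot: [3.14, -0.003, 0.456]
ft_force: [-0.9, 0.5, 0.1]
opening: 0.0
finger_force: 0.0
```

```bash
cat > k.py <<'E'
from h import *
s=robot.observe();print(s["clock"],s["position"].round(1),s["ft_force"].round(1))
p=robot.get_image("wrist");f=p["frame"].astype(int);r,g,b=f[...,0],f[...,1],f[...,2]
m=blob((r>120)&(g<70)&(b<70),328,215);y,x=np.argwhere(m).mean(0);k=wray(p,x,y,99);print(k.round(1),np.degrees(np.arctan2(k[1]+180,k[0]-587)))
E
python3 k.py
```

```text
11.9 [525.  -94.6  91. ] [-0.9  0.5  0.1]
[542.3 -84.4  99. ] 115.03272802579096
```

>>> play_rows --pt "0 0 0 0.18 0.08 0 1" --pt "0 0 0 0.28 0.12 0 1" --pt "0 0 0 0.28 0.12 0 1"

```text
clock: 12.25
position: [526.7, -93.8, 89.5]
eef_rot: [3.141, -0.0, 0.454]
ft_force: [0.1, 0.1, -0.3]
opening: -0.0
finger_force: 0.0
```

>>> play_rows --pt "0 0 0 0.18 0.08 0 1" --pt "0 0 0 0.18 0.08 0 1"

```text
clock: 12.45
position: [528.5, -92.8, 89.3]
eef_rot: [-3.141, -0.0, 0.454]
ft_force: [0.1, 0.2, 0.7]
opening: -0.003
finger_force: 0.0
```

```bash
python3 k.py
```

```text
12.45 [528.5 -92.8  89.3] [0.1 0.2 0.7]
[545.6 -82.9  99. ] 113.1061296537465
```

>>> play_rows --pt "0 0 0 0.18 0.08 0 1" --pt "0 0 0 0.18 0.08 0 1"

```text
clock: 12.7
position: [529.1, -92.5, 89.1]
eef_rot: [-3.141, 0.003, 0.454]
ft_force: [-4.6, -1.5, 2.7]
opening: 0.003
finger_force: 2.2
```

>>> play_rows --pt "0 0 0 0.18 0.08 0 1" --pt "0 0 0 0.18 0.08 0 1"

```text
clock: 12.9
position: [529.3, -92.4, 89.1]
eef_rot: [-3.141, 0.006, 0.453]
ft_force: [-8.5, -5.3, 6.2]
opening: 0.004
finger_force: 4.6
```

```bash
python3 k.py
```

```text
12.9 [529.3 -92.4  89.1] [-8.5 -5.3  6.2]
[546.2 -82.7  99. ] 112.73121758825573
```

The force rises to 10 N and the knob stops at 112.7°, so it is at the stop. I'll back off and lift.

>>> play_rows --pt "0 0 0 -1.2 -0.5 0 1" --pt "0 0 0 -3.0 -1.3 0 1" --pt "0 0 0 -3.0 -1.3 0 1" --pt "0 0 0 -3.0 -1.3 5 1" --pt "0 0 0 -3.0 -1.3 10 1" --pt "0 0 0 -7.0 -4.3 10 1" --pt "0 0 0 -11.0 -6.3 10 1" --pt "0 0 0 -15.0 -8.3 10 1" --pt "0 0 0 -15.0 -8.3 10 1"

```text
clock: 13.85
position: [378.7, -175.2, 189.5]
eef_rot: [-3.141, 0.001, 0.449]
ft_force: [0.8, 0.7, 0.7]
opening: -0.001
finger_force: 0.0
```

Run:
```python
from h import *
s=robot.observe();print(s["clock"],s["position"].round(1),s["ft_force"].round(1))
p=robot.get_image("top");cv2.imwrite("pics/t5.png",cv2.resize(p["frame"][100:300,300:530,::-1],None,fx=3,fy=3,interpolation=cv2.INTER_CUBIC))
```

```text
13.85 [ 378.7 -175.2  189.5] [0.8 0.7 0.7]
```

View pics/t5.png

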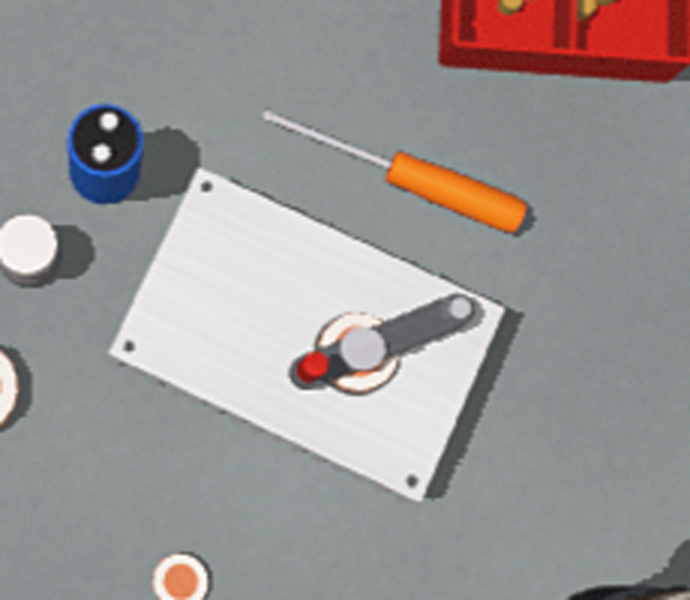

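The top view shows the arm lying across the seated disc at (357,352), with the knob at (315,365). The capacitor, jar and screwdriver have not moved, and the robot is clear. Handing in.

```bash
python3 -c "
from cell import robot
print(robot.job_done())"
```

```text
the job is handed in; nothing more can be done
None
```

The disc is seated flat in the recess and the clamp arm is over it against its stop. I handed the job in at about 14 s on the robot clock; the hand-in returned no verdict.

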